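Put the hook strip away in the hall drawer

ROBOT

A 6-joint arm with a two-finger parallel gripper is mounted at the origin on the work surface. World frame = base frame: x ahead of the robot, y to its left, z up, the work surface at z = 0. Lengths are in m, angles in rad, forces in N, time in s.
With the tool pointing down it reaches from about 0.25 to 0.775 m from the base axis. Payload 4 kg.
Tool frame: the origin (TCP) lies on the centre line of the jaws, within the pads' length; the fingertips stand ahead of it and the grasp point (between the pads) lies 2 mm behind it (ctrl.tips_ahead is the x of the fingertips in the tool frame, in m); x points along the fingers, y is the direction in which the jaws open and shut, and the axes are right-handed (so a half turn about x gives the same grasp; the last joint's range is limited). The gripper opens to 85 mm and grips with 20 to 120 N. Pads are 22 mm wide; open, the fingers measure 114 mm over their backs; the gripper's body (76 mm by 85 mm) begins 54 mm behind the grasp point. The pads swing forward as they close: fully open they stand 13 mm farther back than shut.
Start: joints at [1.058, 0.087, 1.371, -0, 1.684, -0.103], TCP at [0.219, 0.504, 0.248] pointing down, gripper open.
Joint ranges: [-3.1, 3.1], [-0.76, 2.03], [0.27, 2.55], [-1.08, 4.22], [0.17, 2.65], [-2.57, 2.57]. Speed limits (rad/s): [2.79, 2.79, 3.14, 3.14, 3.14, 3.14].

INTERFACE

Orientations are given as a rotation vector (axis times angle).
In Python, from workcell import telemetry, eyes, finish_job, ctrl gives the robot as it stands.
- The arm moves only by the tool drive_tool, never from a script. Its argument "rows" is a list of rows, each a list of 7 numbers: the shift along the tool's x, y, z in m, then the turn, a rotation vector about the tool's x, y, z in degrees, then the opening, from 0 (shut) to 1 (fully open). In form: [[x, y, z, ax, ay, az, jaw], ...]. A call has exactly 8 rows; each row shifts and turns the commanded pose from where the row before left it, along the tool's axes as they then stand; what a row does not reach is not made up. A row lasts 1/8 s, in which the tool goes at most 62.5 mm and 10.7 degrees, less where a joint would pass 70% of its speed; a pose out of reach is approached as far as the arm can. A call with a gripper value outside its range is refused whole. The fingers move at their own pace and stop on an object; the grip force is fixed at half the most. Time passes only in rows, so rows that do not move let the fingers close, or fill a call up. It gives the time, the measured TCP pose, the force and the opening at its end, in the units of the state.
- telemetry.sense(): the state, without advancing time (a new reading comes with each control period).
- eyes.snapshot(name): name is "scene" or "top" or "wrist"; returns a dict with "frame" (384x512x3 uint8, red, green, blue), "range_z" (384x512 float32, m along the optical axis (not along the pixel's ray), 0 where there is no reading), "fx", "fy", "cx", "cy" (pixels), "origin" and "rotation" of the camera in the world; the wrist camera has in their place "T_tool_cam" (4x4, takes a point from camera to tool coordinates, whose origin is the TCP and whose axes are the tool frame's). Camera axes: x right, y down, z forward; pixel columns grow to the right and rows downward; lengths in m; the calibration is good to about 2 mm. A picture is of the moment at which its call begins: read the wrist's pose just before it.
- finish_job(): hands the job in, once; it reports no verdict.
The state is a dict: "clock": time; "joint_positions": joint angles; "joint_vel": joint speeds; "tau": joint torques, N m; "tcp_pos": TCP position; "ee_rot": TCP orientation; "ft_force": force on the tool from outside, world axes, zero at the start; "ft_torque": the same for the moment, N m; "grip_width": finger opening in m.
Only numpy, scipy, OpenCV 4.12 (cv2) and the standard library are available. Lean on these libraries where they do the work, as an engineer would, in place of code of your own. Each camera call takes 0.05 s, during which the arm holds its last target.

TASK

Put the white wall-hook strip away in the open drawer of the little wooden drawer unit, lying flat with its hooks up, let go of it, then gently push the drawer fully shut, without slamming it. Leave everything else on the table where it is.

Things in the scene. Friction and masses are not known exactly. Their poses are not given: they have to be found in the camera images.
- strip: White plastic wall-hook strip, lying flat with its four hooks up: base bar 150 long (own x) x 36 wide (own y) x 12 high, total height with the hooks 33; the hooks stay within the width of the bar (|y| under 16). Origin at the centre of its underside, z up out of the hooked face. 60 to 130 g.
- cab_drawer0 (a joint): How far the drawer is pulled out, m: 0 fully shut, at most 0.18. It slides out of a low wooden unit, fixed to the table, 260 deep x 230 wide x 95 high, whose front faces roughly to the robot; opens along the unit's own -x. It starts open 0.14 to 0.175 and slides with slight friction (about 1 N).
- drawer_floor (a point): Middle of the front edge of the drawer's inner floor, 22 above the table; moves with the drawer; x to its back, z up. The floor spans x = 0 to 215 and y = +-94; walls 6 thick, rising 51 above it; front panel rising 60, its outer face at x = -21. The unit's top covers all beyond x = the opening + 4.
- cab_drawer0_handle (a point): Middle of the drawer's aluminium bar handle, 57 above the table, 35 in front of the drawer's front panel; the bar runs along the unit's y, 115 long, about 10 thick. Moves with the drawer.
- doorstop: Black silicone wedge doorstop, 120 long x 45 wide x 30 high. Origin at the centre of its underside. A bystander; it may lie on the left or on the right; the strip is on the other side.
- tray: Copper-toned aluminium key tray, 120 (own x) x 150 (own y) x 22 high, walls 4, holding three keys. Origin at the centre of its underside. A bystander.
- key0: Brass door key lying flat in the key tray, 62 long, bow 26 across, 3 thick. Origin under its middle. A bystander.
- key1: Steel door key lying flat in the key tray, 62 long, bow 26 across, 3 thick. Origin under its middle. A bystander.
- key2: Steel door key lying flat in the key tray, 62 long, bow 26 across, 3 thick. Origin under its middle. A bystander.
- shaker: Glass salt-shaker bottle with a steel cap, 52 diameter, 100 high, standing. Origin at the centre of its underside. A bystander.
- clip: Steel spring clip lying flat, 80 long x 36 wide, 27 high. Origin at the centre of its underside. A bystander.
Things that resemble listed ones, but are neither listed nor needed, are in the scene too. Of the things like the strip, leave any that is purple or turquoise; of the rest the larger one is meant.

How it is judged:
By the outcome, as a careful person would: the job done as asked, in the order asked, and still so for the second after the job is handed in, with the robot touching nothing.
It also fails if it takes over 59 s, if anything falls off the work surface, if the arm or the gripper's body presses on something with over 40 N, if the wrist force passes 120 N, or if a joint passes its speed limit or range.

## Working session

There is one attempt and no reset: what is moved stays moved. The work goes in short steps, Python scripts to look and compute and a tool call to move; the robot and the scene stay as the last step left them, time stands still between calls to the robot, and variables do not carry over. Pictures are saved under pics/ and viewed, and the job is handed in when it is done.

Besides the shell and the picture viewer there is one more tool, called after ">>>" in YAML: its name, and indented under it one key for each argument. drive_tool: Moves the arm, as the interface text tells. Its arguments: {"type":"object","properties":{"rows":{"type":"array","items":{"type":"array","items":{"type":"number"}}}},"required":["rows"]}

```bash
ls; mkdir -p pics
cat > h.py <<'E'
import numpy as np,cv2,pickle
from scipy.spatial.transform import Rotation as R
from workcell import telemetry, eyes, finish_job, ctrl
def snap(n,tag):
    s=telemetry.sense(); d=eyes.snapshot(n)
    if n=='wrist':
        T=np.eye(4);T[:3,:3]=R.from_rotvec(s['ee_rot']).as_matrix();T[:3,3]=s['tcp_pos']
        C=T@np.array(d['T_tool_cam']); d['origin']=C[:3,3]; d['rotation']=C[:3,:3]
    d['rotation']=np.array(d['rotation']);d['origin']=np.array(d['origin'])
    pickle.dump(d,open(f'{tag}.pkl','wb'))
    cv2.imwrite(f'pics/{tag}.png',cv2.cvtColor(d['frame'],cv2.COLOR_RGB2BGR)); return d
def load(t): return pickle.load(open(f'{t}.pkl','rb'))
def ray(d,u,v,z):
    r=d['rotation']@np.array([(u-d['cx'])/d['fx'],(v-d['cy'])/d['fy'],1.]);o=d['origin']
    return o+r*(z-o[2])/r[2]
def pt(d,u,v):
    z=d['range_z'][int(v),int(u)]
    return d['origin']+d['rotation']@(z*np.array([(u-d['cx'])/d['fx'],(v-d['cy'])/d['fy'],1.]))
def cloud(d):
    v,u=np.mgrid[:384,:512];z=d['range_z']
    P=np.stack([(u-d['cx'])/d['fx']*z,(v-d['cy'])/d['fy']*z,z],-1)@d['rotation'].T+d['origin']
    P[z<=0]=np.nan
    return P
E
python3 - <<'E'
from h import *
for n in('scene','top','wrist'):
    d=snap(n,n+'0'); print(n,d['origin'],d['rotation'].round(3).tolist(),d['fx'])
s=telemetry.sense();print(s,ctrl.tips_ahead)
print(R.from_rotvec(s['ee_rot']).as_matrix().round(3))
E
```

```text
pics
scene [1.2572908  0.41174347 0.70935008] [-1.279, -2.104, 1.051] 408.4233634835183
top [0.3641319  0.04139767 1.33090522] [-2.189, 2.137, -0.115] 353.86651160095846
wrist [0.14611096 0.5359069  0.3731415 ] [[0.399, 0.872, 0.283], [0.917, -0.379, -0.125], [-0.001, 0.309, -0.951]] 327.0072416199241
{'clock': 0.15, 'joint_positions': array([ 1.05790100e+00,  8.78358541e-02,  1.37194444e+00,  5.55218522e-05,
        1.68358450e+00, -1.03103895e-01]), 'joint_vel': array([-6.63526075e-04, -4.02413397e-03, -4.22415586e-03,  4.34845897e-04,
       -8.11657931e-04,  6.21785802e-05]), 'tau': array([ 1.27990832e-03, -3.52373815e+01, -3.13678622e+01, -1.36299677e-04,
        8.02889757e-03,  4.90315961e-05]), 'tcp_pos': array([0.21894558, 0.50415573, 0.24736136]), 'ee_rot': array([ 0.32014189,  1.54738193, -0.32278361]), 'ft_force': array([-0.27621372,  0.2476816 ,  0.07141015]), 'ft_torque': array([0.02413177, 0.01081525, 0.03035146]), 'grip_width': 0.08538278177788541} 0.017
[[-0.001  0.398  0.917]
 [-0.002  0.917 -0.398]
 [-1.    -0.002 -0.   ]]
```

View pics/top0.png

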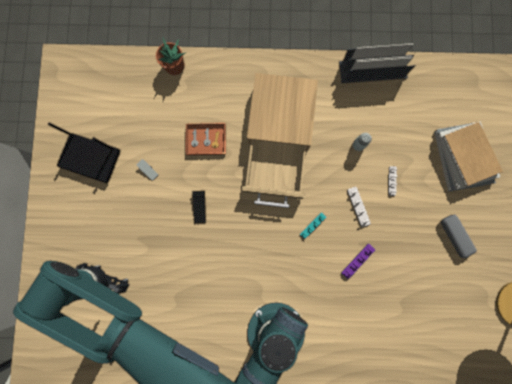

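View pics/scene0.png

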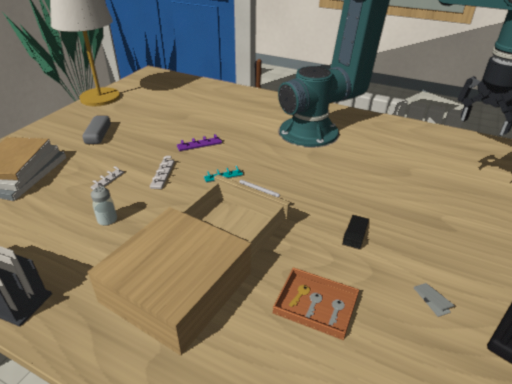

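In the top view there are four strip-like things: white at (358,207), smaller white at (392,181), purple at (358,260) and turquoise at (312,226). Purple and turquoise are excluded. The larger white one, at (358,207), fits, and I'll check its size and look at an enlarged crop.

```bash
cat >> h.py <<'E'
_l=load
def load(t):
    d=_l(t)
    if d['rotation'].ndim==1: d['rotation']=R.from_rotvec(d['rotation']).as_matrix()
    return d
E
python3 - <<'E'
from h import *
d=load('top0');P=cloud(d);f=d['frame'].astype(int)
# table check
print('table z',P[300,200],P[230,150])
m=((f.min(2)>165)&(f.max(2)-f.min(2)<40)).astype(np.uint8)
m[:150]=0;m[240:]=0
n,l,st,c=cv2.connectedComponentsWithStats(m)
for i in range(1,n):
    if st[i,4]>15: print(i,st[i],c[i])
cv2.imwrite('pics/crop1.png',cv2.resize(cv2.cvtColor(d['frame'][60:280,230:420],cv2.COLOR_RGB2BGR),None,fx=2.7,fy=2.7,interpolation=cv2.INTER_CUBIC))
for c in [(345,160,378,232),(382,160,402,200)]:
    x0,y0,x1,y1=c
    Q=P[y0:y1,x0:x1].reshape(-1,3);col=f[y0:y1,x0:x1].reshape(-1,3)
    k=(Q[:,2]>.006)&(Q[:,2]<.05)&(col.min(1)>110)&(col.max(1)-col.min(1)<45)
    Q=Q[k]; print(len(Q),'zmax',Q[:,2].max())
    r=cv2.minAreaRect((Q[:,:2]*1000).astype(np.float32));print(r,Q.mean(0))
# drawer: front panel, handle, unit top
Q=P[60:220,235:330].reshape(-1,3)
top=Q[(Q[:,2]>.088)&(Q[:,2]<.102)]
print('top',len(top),np.median(top[:,2]),cv2.minAreaRect((top[:,:2]*1000).astype(np.float32)))
print('floor pix',P[180,270],P[170,262], 'handle',P[203,270],P[204,270],P[202,265])
E
```

```text
table z [ 0.10420326  0.28049208 -0.00148681] [0.354518   0.47762771 0.00337985]
1 [390 166   7  29 118] [393.38983051 179.44915254]
3 [349 187  21  38 280] [359.26071429 205.25357143]
4 [256 200  32   6  61] [271.3442623  203.09836066]
325 zmax 0.03800512274054024
((459.9990234375, -298.0209655761719), (149.23141479492188, 34.114959716796875), 21.47078514099121) [ 0.46091234 -0.29718682  0.01502947]
158 zmax 0.026743419068226082
((562.2189331054688, -424.9614562988281), (24.95629119873047, 103.1282730102539), 89.27300262451172) [ 0.56305539 -0.42516017  0.01209827]
top 4189 0.09517778655774434 ((713.6887817382812, 5.66351318359375), (230.207275390625, 424.54888916015625), 84.69571685791016)
floor pix [0.55134269 0.03431041 0.01873589] [0.58851108 0.06521338 0.01887546] handle [0.4617854  0.03262515 0.06128412] [0.45809908 0.03255038 0.06241307] [4.69812780e-01 5.11370292e-02 1.66228141e-04]
```

View pics/crop1.png

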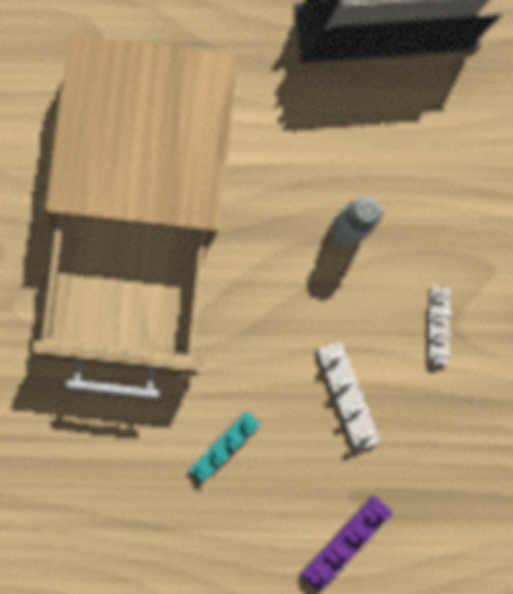

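The crop shows the larger white strip at top-view (358,207), measuring 149 x 34 mm with hooks up, against 103 x 25 mm for the small white one. It's the target. Next I'll refine the drawer geometry.

Run:
```python
from h import *
d=load('top0');P=cloud(d);f=d['frame'].astype(int)
Q=P[60:225,235:330].reshape(-1,3)
top=Q[(Q[:,2]>.09)&(Q[:,2]<.1)&(Q[:,0]>.64)]
r=cv2.minAreaRect((top[:,:2]*1000).astype(np.float32));print(len(top),r)
for yaw in (-4,-4.5,-5,-5.5,-6):
    a=np.radians(yaw);ex=np.array([np.cos(a),np.sin(a)]);ey=np.array([-ex[1],ex[0]])
    u=top[:,:2]@ex;v=top[:,:2]@ey
    print(yaw,np.percentile(u,[0,1,99,100]).round(4),np.percentile(v,[0,1,99,100]).round(4),
     'lowband',[ (v[(u>b)&(u<b+.02)].min().round(3),v[(u>b)&(u<b+.02)].max().round(3)) for b in np.arange(u.min()+.01,u.max()-.02,.06)])
a=np.radians(-5);ex=np.array([np.cos(a),np.sin(a)]);ey=np.array([-ex[1],ex[0]])
pan=Q[(Q[:,2]>.072)&(Q[:,2]<.088)&(Q[:,0]<.56)&(Q[:,0]>.4)]
u=pan[:,:2]@ex;v=pan[:,:2]@ey
print('panel',len(pan),np.percentile(u,[0,5,50,95,100]).round(4),np.percentile(v,[0,50,100]).round(4), cv2.minAreaRect((pan[:,:2]*1000).astype(np.float32)))
h=Q[(Q[:,2]>.045)&(Q[:,2]<.068)&(Q[:,0]<.49)&(Q[:,0]>.4)]
u=h[:,:2]@ex;v=h[:,:2]@ey
print('handle',len(h),h.mean(0),np.percentile(u,[0,50,100]).round(4),np.percentile(v,[0,50,100]).round(4),cv2.minAreaRect((h[:,:2]*1000).astype(np.float32)))
# rays onto plane z=.095 : corner pixels from image; 
for px in [(256,75),(317,80),(248,139),(309,147)]: print(px,ray(d,*px,.095).round(4))
```

```text
4011 ((801.7808837890625, -2.5151824951171875), (230.207275390625, 247.60691833496094), 84.69571685791016)
-4 [0.6745 0.6779 0.9194 0.9255] [-0.064  -0.059   0.1661  0.1708] lowband [(np.float64(-0.057), np.float64(0.171)), (np.float64(-0.059), np.float64(0.169)), (np.float64(-0.062), np.float64(0.168)), (np.float64(-0.063), np.float64(0.167))]
-4.5 [0.6748 0.6776 0.9188 0.9241] [-0.0559 -0.0521  0.173   0.1769] lowband [(np.float64(-0.051), np.float64(0.177)), (np.float64(-0.053), np.float64(0.175)), (np.float64(-0.055), np.float64(0.175)), (np.float64(-0.056), np.float64(0.174))]
-5 [0.6749 0.6773 0.9182 0.9228] [-0.0479 -0.0452  0.18    0.183 ] lowband [(np.float64(-0.045), np.float64(0.183)), (np.float64(-0.046), np.float64(0.182)), (np.float64(-0.048), np.float64(0.182)), (np.float64(-0.048), np.float64(0.182))]
-5.5 [0.6742 0.6763 0.9177 0.9222] [-0.0411 -0.0383  0.1869  0.1897] lowband [(np.float64(-0.04), np.float64(0.189)), (np.float64(-0.04), np.float64(0.189)), (np.float64(-0.041), np.float64(0.189)), (np.float64(-0.04), np.float64(0.19))]
-6 [0.6728 0.6759 0.9169 0.9217] [-0.0349 -0.0313  0.1938  0.1977] lowband [(np.float64(-0.034), np.float64(0.195)), (np.float64(-0.034), np.float64(0.195)), (np.float64(-0.034), np.float64(0.196)), (np.float64(-0.032), np.float64(0.197))]
panel 352 [0.4873 0.4883 0.497  0.5286 0.5611] [-0.041   0.0659  0.1803] ((518.0120849609375, 26.960433959960938), (72.73474884033203, 220.01060485839844), 1.2121493816375732)
handle 152 [0.46465381 0.01984598 0.0603934 ] [0.4474 0.4555 0.4881] [-0.0392  0.0574  0.1301] ((469.9320983886719, 4.4993896484375), (169.3050079345703, 40.65049743652344), 84.90678405761719)
(256, 75) [0.9257 0.0946 0.095 ]
(317, 80) [ 0.9118 -0.1278  0.095 ]
(248, 139) [0.6864 0.1167 0.095 ]
(309, 147) [ 0.6624 -0.1014  0.095 ]
```

>>> drive_tool:
  rows:
    - [0,0,0,10,0,0,1]
    - [0,0,0,10,0,0,1]
    - [0,0,0,10,0,0,1]
    - [0,0,0,10,0,0,1]
    - [0,0,0,10,0,0,1]
    - [0,0,0,10,0,0,1]
    - [0,0,0,10,0,0,1]
    - [0,0,0,10,0,0,1]

```text
clock: 1.15
tcp_pos: [0.219, 0.5043, 0.2478]
ee_rot: [1.384, 1.085, -1.385]
ft_force: [-0.2, -0.5, 0.4]
grip_width: 0.0853
```

>>> drive_tool:
  rows:
    - [0,0,0,10,0,0,1]
    - [0,0,0,10,0,0,1]
    - [0,0,0,10,0,0,1]
    - [0,0,0,10,0,0,1]
    - [0,0,0,10,0,0,1]
    - [0,0,0,5,0,0,1]
    - [0,0.03,0.002,0,0,0,1]
    - [0,0.04,0.004,0,0,0,1]

```text
clock: 2.15
tcp_pos: [0.2392, 0.4366, 0.2475]
ee_rot: [2.014, 0.383, -2.016]
ft_force: [-0.2, 0.3, 0.9]
grip_width: 0.0854
```

>>> drive_tool:
  rows:
    - [0,0.045,0.004,0,0,0,1]
    - [0,0.045,0.004,0,0,0,1]
    - [0,0.045,0.004,0,0,0,1]
    - [0,0.045,0.004,0,0,0,1]
    - [0,0.045,0.004,0,0,0,1]
    - [0,0.045,0.004,0,0,0,1]
    - [0,0.045,0.004,0,0,0,1]
    - [0,0.045,0.004,0,0,0,1]

```text
clock: 3.15
tcp_pos: [0.3415, 0.0891, 0.2481]
ee_rot: [2.016, 0.383, -2.016]
ft_force: [0.8, 1.1, 0.3]
grip_width: 0.0853
```

>>> drive_tool:
  rows:
    - [0,0.045,0.004,0,0,0,1]
    - [0,0.045,0.004,0,0,0,1]
    - [0,0.045,0.004,0,0,0,1]
    - [0,0.045,0.004,0,0,0,1]
    - [0,0.045,0.004,0,0,0,1]
    - [0,0.045,0.004,0,0,0,1]
    - [0,0.045,0.004,0,0,0,1]
    - [0,0.02,0.004,0,0,0,1]

```text
clock: 4.15
tcp_pos: [0.4346, -0.2346, 0.2474]
ee_rot: [2.016, 0.383, -2.019]
ft_force: [-0.1, 0.7, 0.1]
grip_width: 0.0857
```

Run:
```python
from h import *
s=telemetry.sense();M=R.from_rotvec(s['ee_rot']).as_matrix();print(s['tcp_pos'],M.round(4).tolist())
snap('wrist','w1');d=load('w1');P=cloud(d);f=d['frame'].astype(int)
k=((f.min(2)>120)&(f.max(2)-f.min(2)<45)&(P[...,2]>.005)&(P[...,2]<.045)).astype(np.uint8)
n,l,st,c=cv2.connectedComponentsWithStats(k)
for i in range(1,n):
    if st[i,4]>300:
        Q=P[l==i];print(i,st[i],Q.mean(0).round(4),Q[:,2].max(),cv2.minAreaRect((Q[:,:2]*1000).astype(np.float32)))
tb=P[(abs(P[...,2])<.02)];print('table z',np.median(tb[:,2]))
```

```text
[ 0.43461833 -0.23460555  0.24740739] [[-0.0014, 0.3651, -0.931], [0.001, -0.931, -0.3651], [-1.0, -0.0015, 0.0009]]
2 [458  80  38  30 457] [ 0.588  -0.4294  0.0111] 0.025948587183656502 ((587.1652221679688, -428.78253173828125), (34.20096206665039, 26.631555557250977), 0.8743623495101929)
4 [ 301   90   38  131 3324] [ 0.4675 -0.2983  0.0153] 0.035025888769824876 ((461.9222106933594, -300.4432678222656), (148.80126953125, 34.22271728515625), 21.285564422607422)
5 [445 106  35  30 433] [ 0.5593 -0.4283  0.0111] 0.02637352848101665 ((559.6110229492188, -427.998779296875), (25.05677604675293, 31.53866195678711), 86.06947326660156)
6 [429 130  35  29 424] [ 0.5307 -0.4271  0.0111] 0.025613115677259102 ((529.6449584960938, -426.9797058105469), (26.155424118041992, 33.04249572753906), 87.8413314819336)
table z 8.091429339979195e-05
```

View pics/w1.png

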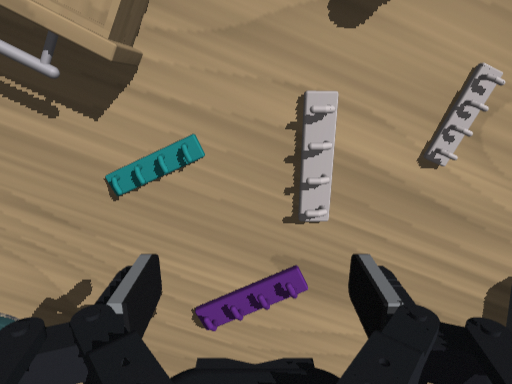

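Strip centre is (0.462, -0.300), yaw 21.3°, and the jaws are aligned. I'll check where the fingertips are from depth, then look at the drawer.

Run:
```python
from h import *
d=load('w1');P=cloud(d);s=telemetry.sense();M=R.from_rotvec(s['ee_rot']).as_matrix()
T=(P-s['tcp_pos'])@M
for nm,(a,b,c,e) in {'L':(240,300,100,165),'R':(240,300,345,410)}.items():
    q=T[a:b,c:e].reshape(-1,3);q=q[(q[:,0]<.06)]
    print(nm,len(q),np.percentile(q[:,0],[50,95,99,100]).round(4),q[q[:,0].argmax()])
print([x for x in dir(ctrl) if x[0]!='_'])
```

```text
L 2001 [-0.0148 -0.      0.0028  0.0043] [ 0.00426378 -0.04449846 -0.00412103]
R 1999 [-0.0146  0.0002  0.0029  0.004 ] [0.00400518 0.04130248 0.00020678]
['PlanningError', 'tips_ahead']
```

>>> drive_tool:
  rows:
    - [0.01,0.012,0,0,0,0,0.7]
    - [0.02,0.012,0,0,0,0,0.7]
    - [0.025,0.012,-0.0005,0,0,0,0.7]
    - [0.025,0.012,-0.0005,0,0,0,0.7]
    - [0.025,0.012,-0.0005,0,0,0,0.7]
    - [0.025,0.011,0,0,0,0,0.7]
    - [0.02,0,0,0,0,0,0.7]
    - [0.01,0,0,0,0,0,0.7]

```text
clock: 5.2
tcp_pos: [0.4614, -0.2967, 0.0864]
ee_rot: [2.015, 0.387, -2.018]
ft_force: [-0.2, -1.5, -0.0]
grip_width: 0.0599
```

Fingertips measure 4 mm ahead when open, so 17 mm is the shut value and about 15 mm applies at a 36 mm width. I'll descend to TCP z of about 0.018.

>>> drive_tool:
  rows:
    - [0.01,0,0,0,0,0,0.7]
    - [0.015,0,0,0,0,0,0.7]
    - [0.015,0,0,0,0,0,0.7]
    - [0.01,0,0,0,0,0,0.7]
    - [0.008,0,0,0,0,0,0.7]
    - [0.005,0,0,0,0,0,0.7]
    - [0,0,0,0,0,0,0.7]
    - [0,0,0,0,0,0,0.7]

```text
clock: 6.2
tcp_pos: [0.4624, -0.2986, 0.0258]
ee_rot: [2.017, 0.382, -2.015]
ft_force: [0.4, 0.8, -0.1]
grip_width: 0.0597
```

Run:
```python
from h import *
s=telemetry.sense();print(s['tcp_pos'],s['grip_width'],s['ft_force']);snap('wrist','w2')
```

```text
[ 0.46241252 -0.298623    0.02576603] 0.05966640529868159 [ 0.36419674  0.81301553 -0.0510682 ]
```

View pics/w2.png

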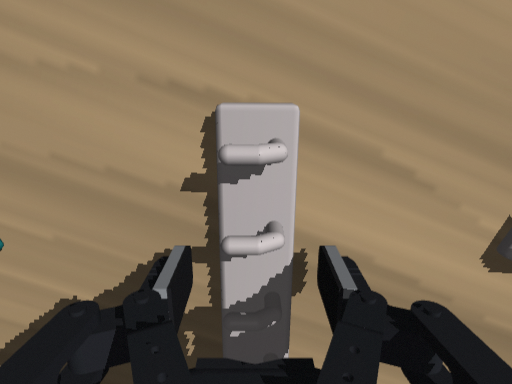

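The picture shows the strip between the jaws: bar at columns 220–297, fingers at about 190 and 320. I'll lower 8 mm and close.

>>> drive_tool:
  rows:
    - [0.004,0.001,0,0,0,0,0.7]
    - [0.004,0.001,0,0,0,0,0.7]
    - [0,0,0,0,0,0,0.5]
    - [0,0,0,0,0,0,0.3]
    - [0,0,0,0,0,0,0.2]
    - [0,0,0,0,0,0,0.1]
    - [0,0,0,0,0,0,0.1]
    - [0,0,0,0,0,0,0.1]

```text
clock: 7.25
tcp_pos: [0.4629, -0.3003, 0.0173]
ee_rot: [2.016, 0.383, -2.016]
ft_force: [0.8, -0.3, 0.5]
grip_width: 0.034
```

>>> drive_tool:
  rows:
    - [-0.01,0,0,0,0,0,0.1]
    - [-0.02,0,0,0,0,0,0.1]
    - [-0.025,0,0,0,0,0,0.1]
    - [-0.03,0,0,0,0,0,0.1]
    - [-0.03,0,0,0,0,0,0.1]
    - [-0.025,0,0,0,0,0,0.1]
    - [-0.02,0,0,0,0,0,0.1]
    - [-0.01,0,0,0,0,0,0.1]

```text
clock: 8.25
tcp_pos: [0.4632, -0.3005, 0.1893]
ee_rot: [2.017, 0.381, -2.013]
ft_force: [0.0, -0.1, -0.2]
grip_width: 0.0344
```

Run:
```python
from h import *
s=telemetry.sense();print(s['tcp_pos'],s['grip_width'],s['ft_force'],R.from_rotvec(s['ee_rot']).as_matrix().round(4).tolist());snap('wrist','w3')
```

```text
[ 0.46319951 -0.30050489  0.18929906] 0.034365693374027596 [ 0.02018246 -0.0945835  -0.18871715] [[0.0021, 0.3669, -0.9303], [-0.0016, -0.9303, -0.3669], [-1.0, 0.0023, -0.0014]]
```

View pics/w3.png

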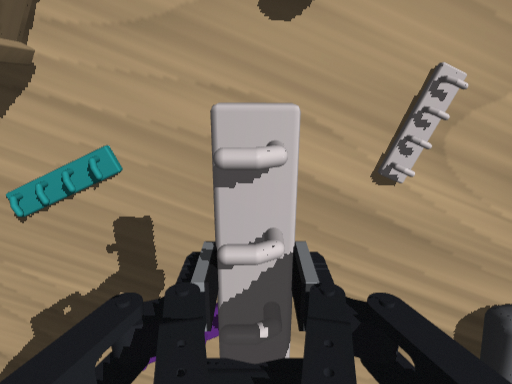

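The image shows the strip gripped at its middle (columns 213–298, rows 105–355), lifted and hooks up. I'll turn it by -63.2° and travel over the drawer.

>>> drive_tool:
  rows:
    - [0,0,0,-7.9,0,0,0.1]
    - [0,0,0,-7.9,0,0,0.1]
    - [0,0,0,-7.9,0,0,0.1]
    - [0,0,0,-7.9,0,0,0.1]
    - [0,0,0,-7.9,0,0,0.1]
    - [0,0,0,-7.9,0,0,0.1]
    - [0,0,0,-7.9,0,0,0.1]
    - [0,0,0,-7.9,0,0,0.1]

```text
clock: 9.3
tcp_pos: [0.4624, -0.2999, 0.1862]
ee_rot: [1.274, 1.169, -1.274]
ft_force: [-1.4, 0.8, -0.5]
grip_width: 0.0342
```

>>> drive_tool:
  rows:
    - [0,0.005,-0.015,0,0,0,0.1]
    - [0,0.01,-0.025,0,0,0,0.1]
    - [0,0.01,-0.035,0,0,0,0.1]
    - [0,0.01,-0.035,0,0,0,0.1]
    - [0,0.01,-0.035,0,0,0,0.1]
    - [0,0.01,-0.035,0,0,0,0.1]
    - [0,0.01,-0.035,0,0,0,0.1]
    - [0,0.01,-0.035,0,0,0,0.1]

```text
clock: 10.3
tcp_pos: [0.5605, -0.0558, 0.1868]
ee_rot: [1.278, 1.164, -1.278]
ft_force: [0.4, -1.0, 0.4]
grip_width: 0.0344
```

>>> drive_tool:
  rows:
    - [0,0.01,-0.03,0,0,0,0.1]
    - [0,0.01,-0.025,0,0,0,0.1]
    - [0,0.004,-0.015,0,0,0,0.1]
    - [0,0,-0.008,0,0,0,0.1]
    - [0,0,0,0,0,0,0.1]
    - [0,0,0,0,0,0,0.1]
    - [0,0,0,0,0,0,0.1]
    - [0,0,0,0,0,0,0.1]

```text
clock: 11.3
tcp_pos: [0.5915, 0.0167, 0.1874]
ee_rot: [1.278, 1.164, -1.277]
ft_force: [-0.0, -0.2, -0.1]
grip_width: 0.0342
```

Run:
```python
from h import *
s=telemetry.sense();print(s['tcp_pos'],s['grip_width'],s['ft_force'],R.from_rotvec(s['ee_rot']).as_matrix().round(4).tolist());snap('wrist','w4');snap('scene','s4')
```

```text
[0.59152535 0.0167199  0.1874031 ] 0.0341925005884375 [-0.02875664 -0.20349956 -0.06486278] [[0.0001, 0.9957, -0.093], [0.0, -0.093, -0.9957], [-1.0, 0.0001, -0.0]]
```

View pics/w4.png

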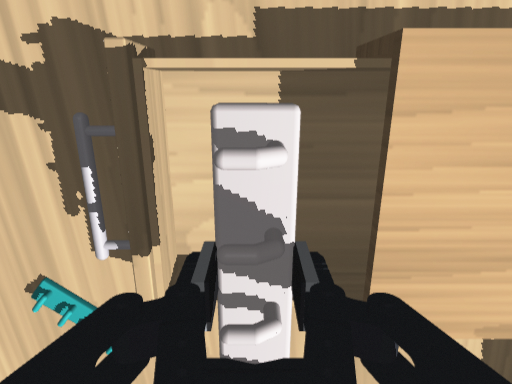

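View pics/s4.png

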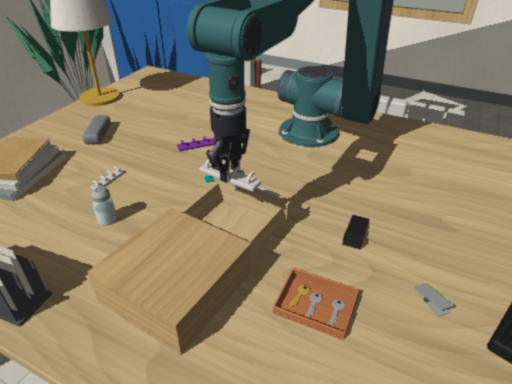

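The wrist view shows the held strip over the drawer, with the front panel at column ~150, the unit top's front edge at column ~395, and the +y side wall at row ~63. I'll take the drawer's edges from depth, relative to the tool.

Run:
```python
from h import *
d=load('w4');P=cloud(d)
a=np.radians(-5.3);ex=np.array([np.cos(a),np.sin(a)]);ey=np.array([-ex[1],ex[0]])
tcp=np.array([.5915,.0167]);print('tcp u,v',tcp@ex,tcp@ey)
U=P[...,:2]@ex;V=P[...,:2]@ey;Z=P[...,2]
def show(n,m):
    print(n,m.sum(),'u',np.percentile(U[m],[1,10,50,90,99]).round(4),'v',np.percentile(V[m],[1,50,99]).round(4),'z',np.median(Z[m]).round(4))
show('top',(Z>.091)&(Z<.1)&(U>.62))
show('panel',(Z>.078)&(Z<.086)&(U<.53)&(U>.45))
show('wall+y',(Z>.069)&(Z<.077)&(V>.12)&(U>.52)&(U<.64))
show('floor',(Z>.019)&(Z<.025)&(U>.5)&(U<.68))
show('handle',(Z>.055)&(Z<.066)&(U<.47)&(U>.43))
# -y edge of top at top surface; strip
col=d['frame'].astype(int);w=(Z>.16)&(Z<.21)&(col.min(2)>60)&(V>.09)
w=(Z>.165)&(Z<.2)&(abs(U-.588)<.022)&(V>.0716+.02);show('strip',w)
for v0 in (.09,.11,.13):
    q=w&(abs(V-v0)<.008)&(col.min(2)>60); print(v0,np.median(Z[q]),np.percentile(Z[q],[5,95]))
```

```text
tcp u,v 0.5874285701658227 0.0712658049343237
top 37876 u [0.6765 0.6846 0.7225 0.7624 0.7859] v [-0.0398  0.0861  0.1825] z 0.0952
panel 5677 u [0.4895 0.4912 0.4975 0.5034 0.5041] v [-0.0132  0.1014  0.1799] z 0.0824
wall+y 1663 u [0.5213 0.5323 0.5803 0.6281 0.639 ] v [0.1636 0.1666 0.1693] z 0.0732
floor 21796 u [0.5099 0.5191 0.6267 0.6701 0.679 ] v [-0.0161  0.1028  0.1632] z 0.0222
handle 2385 u [0.4495 0.4516 0.4566 0.4603 0.4691] v [0.0112 0.0783 0.1311] z 0.0613
strip 9966 u [0.57   0.5736 0.5888 0.6018 0.6049] v [0.0919 0.117  0.1445] z 0.1823
0.09 0.1824776424514578 [0.18113189 0.19889316]
0.11 0.18220803278969505 [0.18100668 0.18321056]
0.13 0.1823835350077837 [0.18097455 0.19881488]
```

The fit agrees. Floor front is at u=0.510, drawer centre v=0.070, strip centre (0.588, 0.0695), 19 mm clear on each side, bar level at z=0.182. I'll lower 0.147 m.

>>> drive_tool:
  rows:
    - [0.01,0,0,0,0,0,0.1]
    - [0.02,0,0,0,0,0,0.1]
    - [0.025,0,0,0,0,0,0.1]
    - [0.025,0,0,0,0,0,0.1]
    - [0.025,0,0,0,0,0,0.1]
    - [0.015,0,0,0,0,0,0.1]
    - [0.01,0,0,0,0,0,0.1]
    - [0.005,0,0,0,0,0,0.1]

```text
clock: 12.4
tcp_pos: [0.5917, 0.0173, 0.0521]
ee_rot: [1.277, 1.164, -1.277]
ft_force: [0.5, -0.1, -0.1]
grip_width: 0.0339
```

>>> drive_tool:
  rows:
    - [0.005,0,0,0,0,0,0.1]
    - [0.004,0,0,0,0,0,0.1]
    - [0.003,0,0,0,0,0,0.1]
    - [0,0,0,0,0,0,0.1]
    - [0,0,0,0,0,0,0.1]
    - [0,0,0,0,0,0,0.1]
    - [0,0,0,0,0,0,0.1]
    - [0,0,0,0,0,0,0.1]

```text
clock: 13.4
tcp_pos: [0.5917, 0.0173, 0.0404]
ee_rot: [1.277, 1.164, -1.277]
ft_force: [0.4, 0.1, -0.6]
grip_width: 0.0342
```

>>> drive_tool:
  rows:
    - [0.001,0,0,0,0,0,0.1]
    - [0,0,0,0,0,0,0.1]
    - [0,0,0,0,0,0,0.45]
    - [0,0,0,0,0,0,0.5]
    - [0,0,0,0,0,0,0.6]
    - [0,0,0,0,0,0,0.65]
    - [0,0,0,0,0,0,0.65]
    - [0,0,0,0,0,0,0.65]

```text
clock: 14.4
tcp_pos: [0.5916, 0.0173, 0.0393]
ee_rot: [1.277, 1.164, -1.277]
ft_force: [-0.2, 0.2, -0.1]
grip_width: 0.0554
```

>>> drive_tool:
  rows:
    - [-0.005,0,0,0,0,0,0.65]
    - [-0.015,0,0,0,0,0,0.65]
    - [-0.025,0,0,0,0,0,0.65]
    - [-0.025,0,0,0,0,0,0.65]
    - [-0.025,0,0,0,0,0,0.65]
    - [-0.025,0,0,0,0,0,0.65]
    - [-0.015,0,0,0,0,0,0.65]
    - [-0.005,0,0,0,0,0,0.65]

```text
clock: 15.4
tcp_pos: [0.5922, 0.0172, 0.1812]
ee_rot: [1.278, 1.162, -1.275]
ft_force: [-0.0, 0.6, 0.2]
grip_width: 0.0556
```

Run:
```python
from h import *
s=telemetry.sense();print(s['clock'],s['tcp_pos'],s['grip_width'],s['ft_force']);snap('wrist','w5')
d=load('w5');P=cloud(d);f=d['frame'].astype(int)
a=np.radians(-5.3);ex=np.array([np.cos(a),np.sin(a)]);ey=np.array([-ex[1],ex[0]])
U=P[...,:2]@ex;V=P[...,:2]@ey;Z=P[...,2]
def show(n,m):
    print(n,m.sum(),'u',np.percentile(U[m],[1,10,50,90,99]).round(4),'v',np.percentile(V[m],[1,50,99]).round(4),'z',np.percentile(Z[m],[2,50,98]).round(4))
show('strip',(Z>.028)&(Z<.062)&(U>.52)&(U<.66)&(V<.15)&(f.max(2)-f.min(2)<30))
show('handle',(Z>.055)&(Z<.066)&(U<.47)&(U>.43))
show('panel',(Z>.078)&(Z<.086)&(U<.53)&(U>.45))
```

```text
15.4 [0.59216977 0.01723277 0.18115415] 0.055632983533842474 [-0.03134976  0.57761759  0.15920196]
strip 9250 u [0.5379 0.5701 0.5878 0.605  0.6388] v [-0.0249  0.0541  0.1434] z [0.0306 0.0346 0.0598]
handle 2501 u [0.4497 0.4517 0.4567 0.46   0.469 ] v [0.0113 0.0781 0.1309] z [0.0565 0.0613 0.0634]
panel 5718 u [0.4895 0.4912 0.4975 0.5034 0.5041] v [-0.0003  0.1062  0.1802] z [0.0789 0.0824 0.0839]
```

View pics/w5.png

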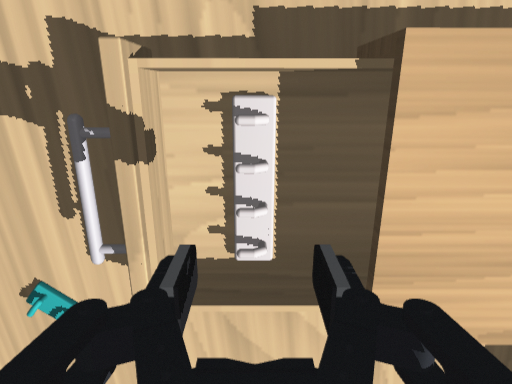

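The strip lies flat in the drawer, hooks up and released (pixels (255,95)–(255,258)), and the drawer hasn't moved. Next I back off to the front, turn 90°, shut the jaws and come down ahead of the handle.

>>> drive_tool:
  rows:
    - [0,-0.012,0,0,0,0,0.65]
    - [0,-0.025,0,0,0,0,0.5]
    - [0,-0.03,0,0,0,0,0.3]
    - [0,-0.03,0,0,0,0,0.1]
    - [0,-0.03,0,0,0,0,0]
    - [0,-0.03,0,0,0,0,0]
    - [0,-0.02,0,0,0,0,0]
    - [0,-0.011,0,0,0,0,0]

```text
clock: 16.45
tcp_pos: [0.4025, 0.0348, 0.1782]
ee_rot: [1.276, 1.166, -1.278]
ft_force: [0.4, 0.1, -0.3]
grip_width: 0.0001
```

>>> drive_tool:
  rows:
    - [0,0,0,-10,0,0,0]
    - [0,0,0,-10,0,0,0]
    - [0.005,0,0,-10,0,0,0]
    - [0.01,0,0,-10,0,0,0]
    - [0.015,0,0,-10,0,0,0]
    - [0.015,0,0,-10,0,0,0]
    - [0.015,0,0,-10,0,0,0]
    - [0.01,0,0,-10,0,0,0]

```text
clock: 17.45
tcp_pos: [0.4035, 0.0346, 0.1078]
ee_rot: [0.205, 1.563, -0.205]
ft_force: [-0.2, -0.4, 0.3]
grip_width: -0.0001
```

>>> drive_tool:
  rows:
    - [0.01,0,0,-10,0,0,0]
    - [0.015,0,0,0,0,0,0]
    - [0.015,0,0,0,0,0,0]
    - [0.01,0,0,0,0,0,0]
    - [0.005,0,0,0,0,0,0]
    - [0,0,0,0,0,0,0]
    - [0,0,0,0,0,0,0]
    - [0,0,0,0,0,0,0]

```text
clock: 18.45
tcp_pos: [0.4048, 0.0346, 0.0549]
ee_rot: [0.072, 1.568, -0.072]
ft_force: [-0.5, 0.3, -0.2]
grip_width: 0.0002
```

Run:
```python
from h import *
s=telemetry.sense();M=R.from_rotvec(s['ee_rot']).as_matrix();a=np.radians(-5.3);ex=np.array([np.cos(a),np.sin(a)]);ey=np.array([-ex[1],ex[0]])
t=s['tcp_pos'];print(s['clock'],t,'u',t[:2]@ex,'v',t[:2]@ey,s['grip_width'],s['ft_force'],M.round(3).tolist());snap('wrist','w6')
```

```text
18.45 [0.40484385 0.03457236 0.05486643] u 0.3999195525141469 v 0.07182021826775759 0.0002238711442618981 [-0.50593975  0.2938324  -0.21135592] [[0.001, 0.092, 0.996], [0.0, 0.996, -0.092], [-1.0, 0.0, 0.001]]
```

View pics/w6.png

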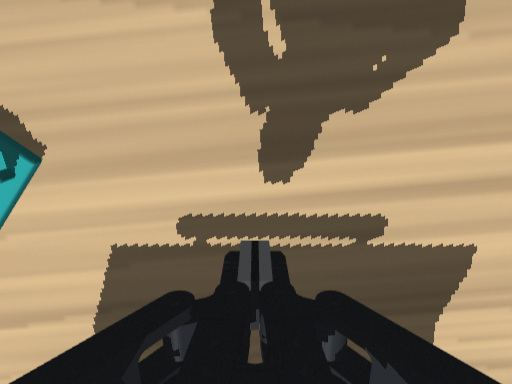

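Picture: closed fingers at (256,250) in front of the drawer; the handle is hidden behind the gripper, with its shadow at row ~225, and turquoise is clear at left. Tool z is along the drawer's +x. Approach gently.

>>> drive_tool:
  rows:
    - [0,0,0.004,0,0,0,0]
    - [0,0,0.005,0,0,0,0]
    - [0,0,0.005,0,0,0,0]
    - [0,0,0.005,0,0,0,0]
    - [0,0,0.005,0,0,0,0]
    - [0,0,0.004,0,0,0,0]
    - [0,0,0.003,0,0,0,0]
    - [0,0,0.003,0,0,0,0]

```text
clock: 19.5
tcp_pos: [0.4384, 0.0314, 0.0543]
ee_rot: [0.072, 1.57, -0.072]
ft_force: [0.8, -0.0, 0.2]
grip_width: 0.0002
```

>>> drive_tool:
  rows:
    - [0,0,0.002,0,0,0,0]
    - [0,0,0.002,0,0,0,0]
    - [0,0,0.002,0,0,0,0]
    - [0,0,0.002,0,0,0,0]
    - [0,0,0.002,0,0,0,0]
    - [0,0,0.003,0,0,0,0]
    - [0,0,0.003,0,0,0,0]
    - [0,0,0.003,0,0,0,0]

```text
clock: 20.5
tcp_pos: [0.4574, 0.0297, 0.0543]
ee_rot: [0.072, 1.57, -0.072]
ft_force: [-1.0, -0.7, 0.9]
grip_width: 0.0002
```

>>> drive_tool:
  rows:
    - [0,0,0.004,0,0,0,0]
    - [0,0,0.004,0,0,0,0]
    - [0,0,0.004,0,0,0,0]
    - [0,0,0.004,0,0,0,0]
    - [0,0,0.004,0,0,0,0]
    - [0,0,0.004,0,0,0,0]
    - [0,0,0.004,0,0,0,0]
    - [0,0,0.004,0,0,0,0]

```text
clock: 21.5
tcp_pos: [0.4893, 0.0267, 0.0543]
ee_rot: [0.072, 1.57, -0.072]
ft_force: [-0.9, 0.4, 0.5]
grip_width: 0.0004
```

```bash
cat > chk.py <<'E'
from h import *
import sys
tag=sys.argv[1]
s=telemetry.sense();a=np.radians(-5.3);ex=np.array([np.cos(a),np.sin(a)]);ey=np.array([-ex[1],ex[0]])
t=s['tcp_pos'];print(s['clock'],t,'u',t[:2]@ex,'v',t[:2]@ey,s['ft_force'])
snap('top',tag)
d=load(tag);P=cloud(d);U=P[...,:2]@ex;V=P[...,:2]@ey;Z=P[...,2]
m=(Z>.076)&(Z<.088)&(U>.45)&(U<.66)&(abs(V-.07)<.11)
for lo,hi in((-.04,0),(.14,.18)):
    q=m&(V>lo)&(V<hi);print(q.sum(),np.percentile(U[q],[0,10,50,90]).round(4) if q.any() else '')
cv2.imwrite(f'pics/{tag}c.png',cv2.resize(cv2.cvtColor(d['frame'][60:280,200:400],cv2.COLOR_RGB2BGR),None,fx=2.7,fy=2.7,interpolation=cv2.INTER_CUBIC))
E
python3 chk.py t7
```

```text
21.5 [0.48926323 0.02669771 0.05427208] u 0.4847053980040613 v 0.07177710288305668 [-0.91533781  0.36147433  0.52606269]
42 [0.5347 0.5363 0.5425 0.5485]
42 [0.5342 0.5371 0.5451 0.6207]
```

View pics/t7c.png

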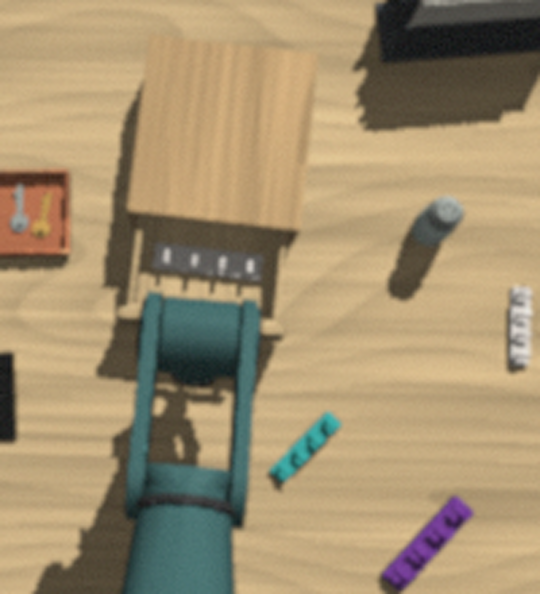

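The drawer is following: panel at u=0.535, tool at 0.485, strip still in it at crop (208,262). About 0.115 m remains, ending near tool u=0.60.

>>> drive_tool:
  rows:
    - [0,0,0.004,0,0,0,0]
    - [0,0,0.004,0,0,0,0]
    - [0,0,0.004,0,0,0,0]
    - [0,0,0.004,0,0,0,0]
    - [0,0,0.004,0,0,0,0]
    - [0,0,0.004,0,0,0,0]
    - [0,0,0.004,0,0,0,0]
    - [0,0,0.004,0,0,0,0]

```text
clock: 22.55
tcp_pos: [0.5212, 0.0238, 0.0543]
ee_rot: [0.072, 1.57, -0.072]
ft_force: [-0.8, -0.1, -0.6]
grip_width: -0.0002
```

>>> drive_tool:
  rows:
    - [0,0,0.004,0,0,0,0]
    - [0,0,0.004,0,0,0,0]
    - [0,0,0.004,0,0,0,0]
    - [0,0,0.004,0,0,0,0]
    - [0,0,0.004,0,0,0,0]
    - [0,0,0.004,0,0,0,0]
    - [0,0,0.004,0,0,0,0]
    - [0,0,0.004,0,0,0,0]

```text
clock: 23.55
tcp_pos: [0.553, 0.0208, 0.0543]
ee_rot: [0.072, 1.57, -0.072]
ft_force: [-1.1, -0.3, 1.4]
grip_width: 0.0001
```

>>> drive_tool:
  rows:
    - [0,0,0.004,0,0,0,0]
    - [0,0,0.004,0,0,0,0]
    - [0,0,0.004,0,0,0,0]
    - [0,0,0.003,0,0,0,0]
    - [0,0,0.003,0,0,0,0]
    - [0,0,0.003,0,0,0,0]
    - [0,0,0.003,0,0,0,0]
    - [0,0,0.003,0,0,0,0]

```text
clock: 24.55
tcp_pos: [0.5798, 0.0183, 0.0543]
ee_rot: [0.072, 1.57, -0.072]
ft_force: [-1.1, 0.0, 0.5]
grip_width: -0.0002
```

```bash
python3 chk.py t8
```

```text
24.55 [0.57979772 0.01833123 0.05427803] u 0.5756256404809384 v 0.07180911047574666 [-1.13244943  0.02295242  0.48872816]
39 [0.625  0.6269 0.6325 0.6395]
31 [0.6256 0.6267 0.633  0.6406]
```

View pics/t8c.png

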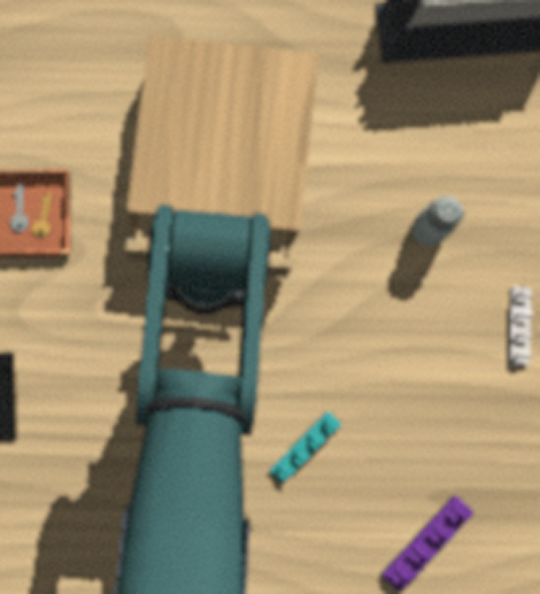

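>>> drive_tool:
  rows:
    - [0,0,0.002,0,0,0,0]
    - [0,0,0.002,0,0,0,0]
    - [0,0,0.002,0,0,0,0]
    - [0,0,0.002,0,0,0,0]
    - [0,0,0.002,0,0,0,0]
    - [0,0,0.002,0,0,0,0]
    - [0,0,0.002,0,0,0,0]
    - [0,0,0.002,0,0,0,0]

```text
clock: 25.6
tcp_pos: [0.5957, 0.0169, 0.0543]
ee_rot: [0.072, 1.57, -0.072]
ft_force: [-0.0, -0.2, 1.7]
grip_width: 0.0001
```

>>> drive_tool:
  rows:
    - [0,0,0.001,0,0,0,0]
    - [0,0,0.001,0,0,0,0]
    - [0,0,0.001,0,0,0,0]
    - [0,0,0.001,0,0,0,0]
    - [0,0,0.001,0,0,0,0]
    - [0,0,0.001,0,0,0,0]
    - [0,0,0,0,0,0,0]
    - [0,0,0,0,0,0,0]

```text
clock: 26.6
tcp_pos: [0.6017, 0.0164, 0.0543]
ee_rot: [0.072, 1.569, -0.072]
ft_force: [0.7, 0.1, -0.3]
grip_width: -0.0001
```

>>> drive_tool:
  rows:
    - [0,0,0.001,0,0,0,0]
    - [0,0,0.001,0,0,0,0]
    - [0,0,0.001,0,0,0,0]
    - [0,0,0,0,0,0,0]
    - [0,0,0,0,0,0,0]
    - [0,0,0,0,0,0,0]
    - [0,0,0,0,0,0,0]
    - [0,0,0,0,0,0,0]

```text
clock: 27.6
tcp_pos: [0.6046, 0.0161, 0.0544]
ee_rot: [0.072, 1.569, -0.072]
ft_force: [-0.6, 0.5, 0.4]
grip_width: -0.0003
```

```bash
python3 chk.py t9
```

```text
27.6 [0.60464447 0.0160525  0.05437897] u 0.600576652271589 v 0.07183523132163355 [-0.62046135  0.50512404  0.41532994]
28 [0.6495 0.651  0.6551 0.6591]
18 [0.6512 0.6515 0.6548 0.6588]
```

>>> drive_tool:
  rows:
    - [0,0,0.0005,0,0,0,0]
    - [0,0,0.0005,0,0,0,0]
    - [0,0,0.0005,0,0,0,0]
    - [0,0,0.0005,0,0,0,0]
    - [0,0,0,0,0,0,0]
    - [0,0,0,0,0,0,0]
    - [0,0,0,0,0,0,0]
    - [0,0,0,0,0,0,0]

```text
clock: 28.65
tcp_pos: [0.6066, 0.0159, 0.0543]
ee_rot: [0.072, 1.569, -0.072]
ft_force: [-0.3, -0.7, 0.0]
grip_width: -0.0
```

>>> drive_tool:
  rows:
    - [0,0,0.0005,0,0,0,0]
    - [0,0,0.0005,0,0,0,0]
    - [0,0,0.0005,0,0,0,0]
    - [0,0,0.0005,0,0,0,0]
    - [0,0,0,0,0,0,0]
    - [0,0,0,0,0,0,0]
    - [0,0,0,0,0,0,0]
    - [0,0,0,0,0,0,0]

```text
clock: 29.65
tcp_pos: [0.6086, 0.0157, 0.0543]
ee_rot: [0.072, 1.569, -0.072]
ft_force: [-0.5, 0.3, 0.8]
grip_width: -0.0005
```

```bash
python3 chk.py t10
```

```text
29.65 [0.60859685 0.01569    0.05432467] u 0.6045456235242231 v 0.07183936626641957 [-0.5325452   0.27326017  0.7542514 ]
16 [0.6532 0.6544 0.6568 0.6593]
14 [0.6545 0.6549 0.6568 0.6586]
```

>>> drive_tool:
  rows:
    - [0,0,0.0005,0,0,0,0]
    - [0,0,0.0005,0,0,0,0]
    - [0,0,0.0005,0,0,0,0]
    - [0,0,0.0005,0,0,0,0]
    - [0,0,0,0,0,0,0]
    - [0,0,0,0,0,0,0]
    - [0,0,0,0,0,0,0]
    - [0,0,0,0,0,0,0]

```text
clock: 30.7
tcp_pos: [0.6106, 0.0155, 0.0543]
ee_rot: [0.072, 1.569, -0.072]
ft_force: [0.4, 0.5, -0.1]
grip_width: 0.0
```

>>> drive_tool:
  rows:
    - [0,0,0.0005,0,0,0,0]
    - [0,0,0.0005,0,0,0,0]
    - [0,0,0.0005,0,0,0,0]
    - [0,0,0.0005,0,0,0,0]
    - [0,0,0,0,0,0,0]
    - [0,0,0,0,0,0,0]
    - [0,0,0,0,0,0,0]
    - [0,0,0,0,0,0,0]

```text
clock: 31.7
tcp_pos: [0.6126, 0.0153, 0.0543]
ee_rot: [0.072, 1.569, -0.072]
ft_force: [-1.1, -0.8, 0.2]
grip_width: -0.0001
```

```bash
python3 chk.py t11
```

```text
31.7 [0.61258857 0.01531669 0.05433747] u 0.6085547534352184 v 0.0718363736898265 [-1.06556295 -0.76169579  0.17339947]
4 [0.6582 0.6586 0.6596 0.6597]
6 [0.6578 0.6579 0.6584 0.6588]
```

View pics/t11c.png

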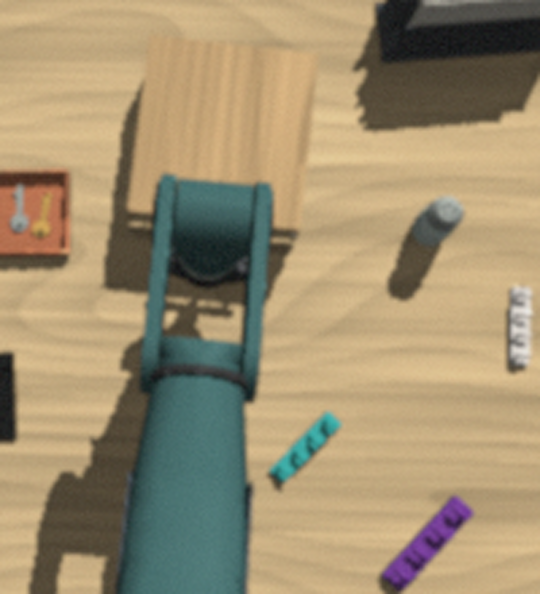

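>>> drive_tool:
  rows:
    - [0,0,0.0005,0,0,0,0]
    - [0,0,0.0005,0,0,0,0]
    - [0,0,0.0005,0,0,0,0]
    - [0,0,0.0005,0,0,0,0]
    - [0,0,0.0005,0,0,0,0]
    - [0,0,0.0005,0,0,0,0]
    - [0,0,0,0,0,0,0]
    - [0,0,0,0,0,0,0]

```text
clock: 32.75
tcp_pos: [0.6144, 0.0152, 0.0542]
ee_rot: [0.072, 1.572, -0.072]
ft_force: [-5.3, 0.2, 4.1]
grip_width: 0.0005
```

Resistance now: 5 N, with less movement than commanded, so this looks like the stop. One small push to confirm.

>>> drive_tool:
  rows:
    - [0,0,0.0005,0,0,0,0]
    - [0,0,0.0005,0,0,0,0]
    - [0,0,0,0,0,0,0]
    - [0,0,0,0,0,0,0]
    - [0,0,0,0,0,0,0]
    - [0,0,0,0,0,0,0]
    - [0,0,0,0,0,0,0]
    - [0,0,0,0,0,0,0]

```text
clock: 33.75
tcp_pos: [0.6144, 0.0152, 0.0542]
ee_rot: [0.072, 1.575, -0.072]
ft_force: [-8.2, 0.0, 3.9]
grip_width: -0.0003
```

It's against the stop (0 mm movement, 8 N). I'll back straight off and rise, then check.

>>> drive_tool:
  rows:
    - [0,0,-0.002,0,0,0,0]
    - [0,0,-0.004,0,0,0,0]
    - [0,0,-0.01,0,0,0,0]
    - [0,0,-0.02,0,0,0,0]
    - [0,0,-0.03,0,0,0,0]
    - [0,0,-0.03,0,0,0,0]
    - [-0.01,0,-0.03,0,0,0,0]
    - [-0.02,0,-0.03,0,0,0,0]

```text
clock: 34.75
tcp_pos: [0.4592, 0.0295, 0.0836]
ee_rot: [0.073, 1.571, -0.072]
ft_force: [1.4, 0.7, 1.0]
grip_width: -0.0003
```

>>> drive_tool:
  rows:
    - [-0.03,0,-0.03,0,0,0,0]
    - [-0.03,0,-0.03,0,0,0,0]
    - [-0.03,0,-0.03,0,0,0,0]
    - [-0.03,0,-0.03,0,0,0,0]
    - [-0.02,0,-0.02,0,0,0,0]
    - [-0.01,0,-0.01,0,0,0,0]
    - [0,0,0,0,0,0,0]
    - [0,0,0,0,0,0,0]

```text
clock: 35.75
tcp_pos: [0.3118, 0.0431, 0.2332]
ee_rot: [0.073, 1.571, -0.072]
ft_force: [0.2, -0.1, 0.3]
grip_width: 0.0001
```

```bash
python3 chk.py t12; python3 -c "
from h import *
snap('scene','s12')"
```

```text
35.75 [0.31184614 0.04306342 0.23321872] u 0.3065351062098889 v 0.07168472510402928 [ 0.20877553 -0.14916571  0.27789594]
0 
2 [0.6596 0.6596 0.6597 0.6598]
```

View pics/t12.png

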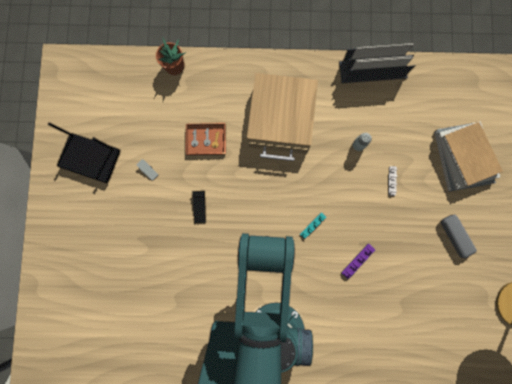

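View pics/s12.png

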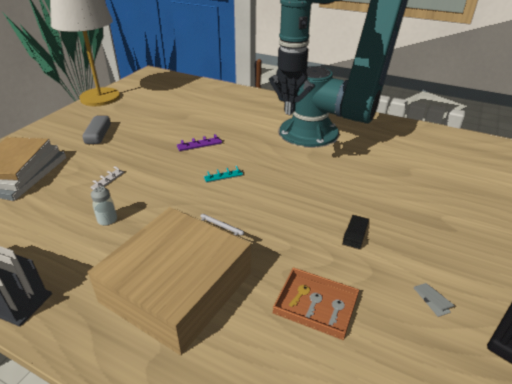

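The drawer is shut (handle at top-view (277,156)) and everything else is in place. I'll check that it didn't rebound and hand in.

Run:
```python
from h import *
a=np.radians(-5.3);ex=np.array([np.cos(a),np.sin(a)]);ey=np.array([-ex[1],ex[0]])
for t,lo,hi in(('top0',.43,.475),('t12',.59,.64)):
    d=load(t);P=cloud(d);U=P[...,:2]@ex;V=P[...,:2]@ey;Z=P[...,2]
    q=(Z>.05)&(Z<.068)&(U>lo)&(U<hi)&(abs(V-.07)<.06);print(t,q.sum(),np.percentile(U[q],[5,50,95]).round(4))
A=load('top0')['frame'].astype(int);B=load('t12')['frame'].astype(int)
D=(abs(A-B).max(2)>60).astype(np.uint8);n,l,st,c=cv2.connectedComponentsWithStats(D)
print([st[i].tolist() for i in range(1,n) if st[i,4]>20])
finish_job()
```

```text
top0 120 [0.4478 0.4538 0.4704]
t12 108 [0.6204 0.6251 0.6349]
[[248, 145, 49, 32, 525], [260, 151, 34, 9, 111], [234, 167, 69, 55, 1436], [295, 167, 7, 24, 96], [347, 188, 22, 42, 364], [200, 233, 95, 149, 5169], [15, 261, 184, 123, 11266], [291, 312, 7, 7, 24], [301, 319, 7, 10, 36], [262, 321, 8, 8, 21], [294, 329, 19, 37, 435], [254, 349, 4, 9, 21], [207, 367, 9, 7, 26], [277, 368, 15, 16, 140], [209, 375, 16, 9, 36]]
the job is handed in; nothing more can be done
```

The white wall-hook strip is in the drawer, lying flat with its hooks up and released, and the drawer is shut. I handed the job in at about 36 s of the 59 s limit.

- **Strip:** I took the larger white one, which measured 149 x 34 mm; the other white one was 103 x 25 mm. A wrist picture after release showed it flat and roughly centred in the drawer.
- **Drawer:** I pushed it shut by the handle at about 32 mm/s or less, slowing to 4 mm/s at the end. At the stop it stopped moving and the force rose to about 8 N sideways. After I backed off, the handle had moved in by about 171 mm in total. It showed no visible rebound, within roughly 3 mm of camera resolution.
- **Other things:** Before and after top views differed only at the drawer, the strip's old spot and the arm. The robot was touching nothing at the end.
- **One disagreement:** My estimate of where the drawer would stop was about 12 mm short, and the initial opening came out at 162 mm instead of roughly 171 mm. I relied on the felt stop and the final view instead.
- **Not checked:** I could not see the strip once the drawer was shut.

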